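# Put the storage box away in the sliding-fence caddy

### The arm

A 6-joint arm with a two-finger parallel gripper is mounted at the origin on the work surface. World frame = base frame: x ahead of the robot, y to its left, z up, the work surface at z = 0. Lengths are in m, angles in degrees, forces in N, time in s.
With the tool pointing down it reaches from about 0.35 to 0.875 m from the base axis. Payload 4.2 kg.
Tool frame: the origin (TCP) lies midway between the tips of the shut fingers; the grasp point (between the pads) lies 19 mm behind it; y points along the fingers, z is the direction in which the jaws open and shut, and the axes are right-handed (so a half turn about y gives the same grasp; the last joint's range is limited). The gripper opens to 87 mm and grips with 3 to 60 N. Pads are 19 mm wide; open, the fingers measure 117 mm over their backs; the gripper's body (75 mm by 190 mm) begins 51 mm behind the grasp point.
Start: joints at [-54.74, 22.042, 0.453, 0, -68.411, -14.817], TCP at [0.218, -0.586, 0.223] pointing down, gripper open.
Joint ranges: [-179.83, 179.83], [-69.29, 118.12], [-61.27, 80.66], [-181.25, 117.63], [-171.15, -9.14], [-177.46, 177.46]. Speed limits (degrees/s): [159.86, 159.86, 180, 180, 180, 180].

### API

Orientations are given as [roll, pitch, yaw] about the fixed x, y, z axes, in that order (R = Rz(yaw) Ry(pitch) Rx(roll)).
In Python, from workcell import env gives the robot as it stands. The module is installed in compiled form; this text tells all that it offers. Calls block until the motion is done:
- env.goto(position, orientation): joint-space move of the TCP to a pose.
- env.move_straight(position, rotation=None, rate=0.15, force_limit=None): straight line of the TCP; rotation=None keeps the orientation; rate is the mean speed in m/s. With force_limit (N) it stops when the force on the tool has changed by that much, and returns True; else False.
- env.set_joints(angles): joint-space move.
- env.gripper_to(opening, grasp_force=None): opening from 0.0 (shut) to 1.0 (fully open); grasp_force is the grip in N (None keeps the last); returns when the fingers have stopped.
- env.dwell(seconds).
- env.inverse_kinematics(position, orientation): joint angles nearest the present ones, or None.
- env.read_state(): the state.
- env.grab_frame(name): name is "side" or "top" or "wrist"; returns a dict with "image" (420x560x3 uint8, blue, green, red), "fx", "fy", "cx", "cy" (pixels), "position" and "orientation" of the camera in the world. Camera axes: x right, y up, looking along -z (the intrinsics and any distortion apply to the point x, -y, -z); pixel columns grow to the right and rows downward; lengths in m; the calibration is good to about 2 mm. The wrist camera is an equidistant fisheye: a pixel r from the principal point sees the ray r / f radians off the axis. A picture is of the moment at which its call begins. There is no depth.
A pose or a line that the arm cannot do raises env.Unreachable and nothing moves.
- env.close_job(): hands the job in, once; it reports no verdict.
Trained networks look in a picture, given as the dict that the camera call returned (one of the last four; its "shot" number tells which), for a name from the list of things; names that differ only in an ending like _2 or _b are one class to them, and where a whole thing is asked for, a point or a joint stands for the part that bears it (a point fixed in the world has none). Each returns a list of dicts, best first, with "score" (0 to 1); they miss things now and then, are a little off and sometimes report something else, mostly with a low value. They report only what shows in the picture. A call takes as long as a camera call. They do not tell look-alikes from the thing itself.
- env.search_frame(picture, thing): "xyz" ([x, y, z] in m, in world coordinates, good to about 4 mm: the middle of the surface that is visible of it).
- env.trace(picture, thing): "mask" (420x560 bool, what is visible of it).
The state is a dict: "clock": time; "joint_positions": joint angles; "qvel": joint speeds; "joint_torque": joint torques, N m; "position": TCP position; "tool_rot": TCP orientation; "force": force on the tool from outside, world axes, zero at the start; "wrist_torque": the same for the moment, N m; "opening": opening from 0.0 (shut) to 1.0 (fully open).
Only numpy, scipy, OpenCV 4.12 (cv2) and the standard library are available. Lean on these libraries where they do the work, as an engineer would, in place of code of your own. Each camera call takes 0.05 s, during which the arm holds its last target.

### The job

Slide the orange fence of the wooden caddy back to the green line and leave it there, take the clear storage box with the blue flip-top lid out of the lid rack, and stand it upright on the caddy floor between the end stop and the fence, centred on the track and with its longer side running along the track. Then let go of the box and slide the fence up against it so that the box is held snugly between end stop and fence. Leave everything else on the worktop where it is.

Things in the scene. Friction and masses are not known exactly. Their poses are not given: they have to be found in the camera images.
- caddy: Fixed wooden caddy: base plate 210 (its x, along the track) x 110 (its y) x 8 mm thick, origin at the centre of the underside, z up. An upright end stop 12 mm thick, 70 wide, top 98 mm above the worktop, has its inner face at x = -85 mm. A green line 8 mm wide crosses the base, its middle at x = -5 mm. The long sides of the bay (+y and -y) are open above the base plate; the end stop and fence leave no room for fingers at the box's ends while the fence is at the line.
- bay (a point): Point on the top of the caddy's base plate (8 mm above the worktop), on the track's centre line, where the middle of the box's underside finally is: 32 mm from the end stop's face. Axes as the caddy's.
- fence (a joint): Orange sliding fence of the caddy: value = clear distance in m between the end stop's face and the fence's face; it grows as the fence moves along the caddy's +x. 0.080 = the fence's face is on the middle of the green line; 0.064 = box-length. Hard stops at 0 and 0.088. It stays where it is left (about 2 N of friction). Fence panel 66 mm wide, 8 thick, top 97 mm above the worktop.
- fence_grip (a point): Centre of the black grip block that moves with the fence: 30 (along the track) x 28 (across) x 34 mm high, centre 87 mm above the worktop, 44 mm behind the fence's face (towards caddy +x). Axes as the caddy's. Below the block is a thinner steel stem (18 x 16 mm).
- rack: Fixed wooden lid rack: base 110 (x) x 80 (y) x 6 mm, origin at the centre of the underside; two upright panels 80 mm long (x), 10 mm thick, tops 102 mm above the worktop, with a 52 mm wide channel along x between them, open at both ends and at the top.
- box: Clear plastic storage box with blue flip-top lid (lid stays shut), coloured sachets inside, a plain block outside: 64 (x) x 42 (y) x 95 mm high (z), about 0.3 kg, origin at the centre of the underside. It starts upright on the rack's base (6 mm above the worktop), its x along the channel, its wide faces (+y, -y) close to the panels with no room for fingers there: only its narrow ends (+x, -x) can be gripped in the rack. Either end may face the end stop.
- spoon: Wooden spoon 220 mm long lying along its x, bystander, leave alone.
- scraper: Steel bench scraper, 120 mm wide, black handle, 20 mm high, lying flat, bystander, leave alone.
- plate: Terracotta plate, 180 mm across, 22 mm high, bystander, leave alone.
- mug: Blue mug, 80 mm across, 90 mm high, bystander, leave alone.
- jar: Amber glass jar, 72 mm across, 110 mm high, bystander, leave alone.
Not all that is in view belongs to the job. There is more than one size of the box; the one meant has the size given above. Of the things that look like the caddy, the smaller one is meant.

How it is judged (in metres and radians):
On the way, in this order (a step that is already met when the one before it is completed fails the run):
1. the fence is drawn back to the green line (within 4 mm) (value of joint fence between 0.076 and 0.084 m), for 0.3 s.
2. the box stands upright and released on the caddy floor between end stop and fence, long side along the track, the fence still at the green line (within 5 mm) (value of joint fence between 0.075 and 0.085 m and x of box in the frame of bay between -0.006 and 0.021 m and y of box in the frame of bay between -0.015 and 0.015 m and z of box in the frame of bay between -0.004 and 0.004 m and angle between box's own z axis and vertical below 0.08 rad and angle between the x axis of box and the x axis of caddy, either way round below 0.2 rad and linear speed of box below 0.02 m/s and contact force between the fingers and box below 0.1 N), for 0.3 s.
At the end, for the whole second after the job is handed in: The box stands upright at rest on the caddy floor, long side along the track, within 15 mm of the track's centre line, released, and the fence is up against it: 61 to 68 mm between end stop and fence (the box is 64 mm long) (value of joint fence between 0.061 and 0.068 m and x of box in the frame of bay between -0.006 and 0.006 m and y of box in the frame of bay between -0.015 and 0.015 m and z of box in the frame of bay between -0.004 and 0.004 m and angle between box's own z axis and vertical below 0.08 rad and angle between the x axis of box and the x axis of caddy, either way round below 0.2 rad and linear speed of box below 0.02 m/s and contact force between the fingers and box below 0.1 N and velocity of joint fence between -0.005 and 0.005 m/s); the robot touches nothing.
It fails at once if a bystander (spoon, scraper, plate, mug or jar) is shifted by more than 20 mm (distance of any of spoon, scraper, plate, mug, jar from where it was at the start of the episode above 0.02 m).
It fails at once if the box is tipped over (angle between box's own z axis and vertical above 0.6 rad).
It also fails if it takes over 72 s, if anything falls off the work surface, if the arm or the gripper's body presses on something with over 40 N, if the wrist force passes 120 N, or if a joint passes its speed limit or range.

## Working session

There is one attempt and no reset: what is moved stays moved. The work goes in short steps, each a Python script; the robot and the scene stay as the last script left them, time stands still between calls to the robot, and variables do not carry over. Pictures are saved under pics/ and viewed, and the job is handed in when it is done.

```bash
mkdir -p pics; python3 - <<'E'
from workcell import env
import cv2
for n in ("side","top","wrist"):
    p=env.grab_frame(n); cv2.imwrite(f"pics/a_{n}.png",p["image"])
    print(n,p["fx"],p["fy"],p["cx"],p["cy"],p["position"],p["orientation"],[k for k in p])
    if n!="wrist":
        for t in ("caddy","rack","box","fence","fence_grip"):
            print(t,[(round(d["score"],2),[round(float(v),3) for v in d["xyz"]]) for d in env.search_frame(p,t)])
print(env.read_state())
E
```

```text
side 444.3957970183802 444.3957970183802 279.61620220052777 207.8535005244946 [ 0.36798512 -1.03133449  1.21263173] [43.29720233  0.42028761 -9.60646964] ['image', 'fx', 'fy', 'cx', 'cy', 'position', 'orientation', 'shot']
caddy [(0.73, [0.306, 0.229, 0.018]), (0.64, [0.545, 0.142, 0.021])]
rack [(0.76, [0.509, -0.264, 0.052])]
box [(0.82, [0.505, -0.231, 0.108])]
fence [(0.75, [0.553, 0.147, 0.09]), (0.5, [0.298, 0.256, 0.128])]
fence_grip [(0.77, [0.549, 0.152, 0.082]), (0.49, [0.298, 0.258, 0.128])]
top 514.6498033527823 514.6498033527823 282.5909304294468 209.84791552078568 [ 0.26497749 -0.01832489  1.57219703] [ 10.93908335   0.98889287 -90.70907676] ['image', 'fx', 'fy', 'cx', 'cy', 'position', 'orientation', 'shot']
caddy [(0.73, [0.294, 0.334, 0.013]), (0.67, [0.547, 0.184, 0.007])]
rack [(0.59, [0.499, -0.223, 0.04])]
box [(0.87, [0.375, -0.137, 0.13]), (0.65, [0.514, -0.227, 0.098])]
fence [(0.96, [0.548, 0.172, 0.077]), (0.87, [0.295, 0.266, 0.128])]
fence_grip [(0.71, [0.296, 0.261, 0.127]), (0.56, [0.544, 0.174, 0.079])]
wrist 325.19226210127806 325.19226210127806 279.78
[... 156 characters left out ...]
sition', 'orientation', 'shot']
{'clock': 0.65, 'joint_positions': array([-5.47405978e+01,  2.20415926e+01,  4.53753184e-01, -1.70468575e-04,
       -6.84102552e+01, -1.48167221e+01]), 'qvel': array([ 0.00468126, -0.0108541 , -0.0011085 ,  0.04824196,  0.00876635,
       -0.01593768]), 'joint_torque': array([ 6.65511379e-04, -3.90273964e+01,  1.87567359e+01,  4.22297761e+00,
        1.55650720e-02, -3.24439441e-05]), 'position': array([ 0.21831905, -0.58562111,  0.22255827]), 'tool_rot': array([-9.00018015e+01, -6.40499012e-04,  2.04426174e+01]), 'force': array([0.30654682, 0.51437356, 0.90050485]), 'wrist_torque': array([ 0.00225349, -0.03088921, -0.01995823]), 'opening': 1.004769966820703}
```

View pics/a_side.png

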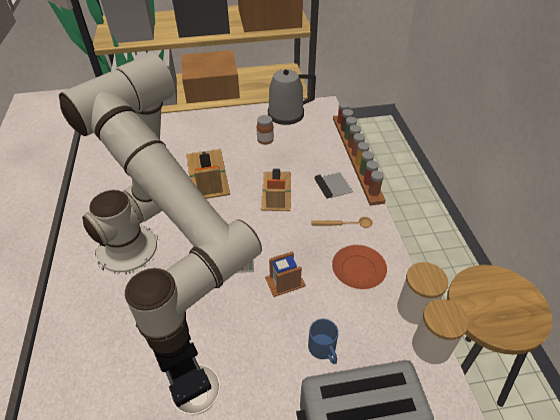

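View pics/a_top.png

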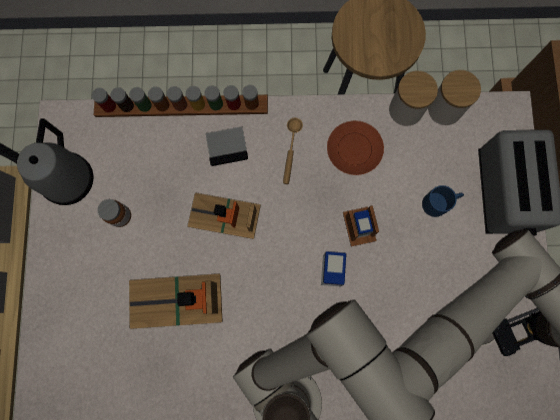

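The box could be either the one in the rack (top 362,226) or the larger loose one (334,268); the description picks the one in the rack. The caddy could be the small one (224,215) or the large one (176,300); the task wants the small one. I'll check both choices in close crops.

```bash
python3 - <<'E'
import cv2,numpy as np
im=cv2.imread("pics/a_top.png")
a=cv2.resize(im[185:245,180:270],None,fx=8,fy=8,interpolation=cv2.INTER_CUBIC)
cv2.imwrite("pics/c1.png",a)
b=cv2.resize(im[195:295,310:390],None,fx=6,fy=6,interpolation=cv2.INTER_CUBIC)
cv2.imwrite("pics/c2.png",b)
E
```

```text
(no output)
```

View pics/c1.png

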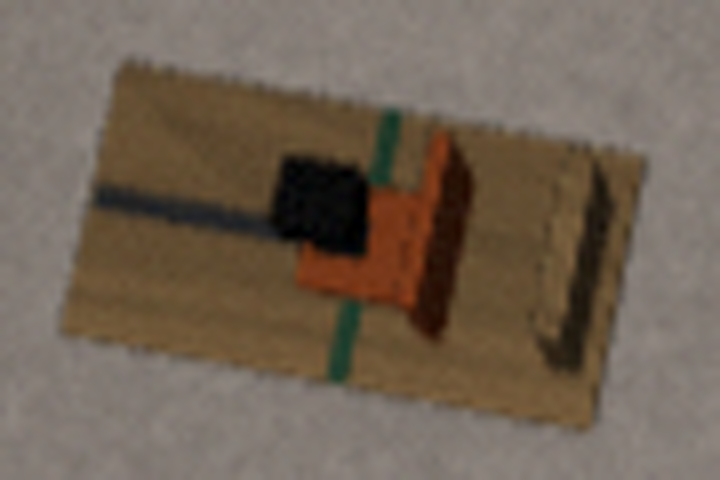

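View pics/c2.png

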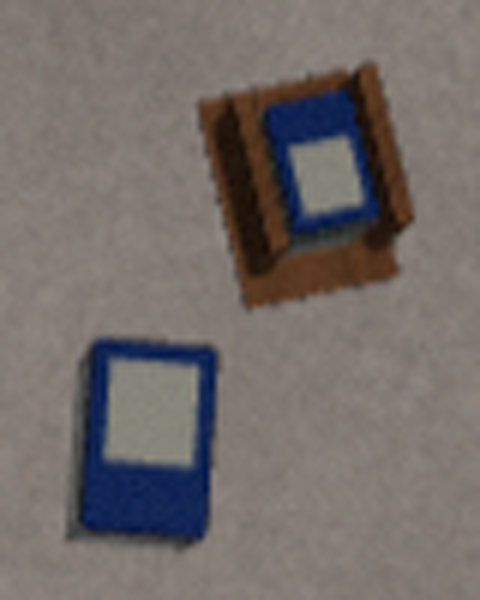

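The crops confirm the choice: the rack holds the smaller box, and the small caddy has its end stop on the right with the fence between the stop and the line. Next I'll compute poses from the corner pixels.

```bash
cat > h.py <<'E'
import numpy as np, cv2
from scipy.spatial.transform import Rotation as R
from scipy.optimize import least_squares
TOP=dict(fx=514.6498033527823,fy=514.6498033527823,cx=282.5909304294468,cy=209.84791552078568,position=[0.26497749,-0.01832489,1.57219703],orientation=[10.93908335,0.98889287,-90.70907676])
SIDE=dict(fx=444.3957970183802,fy=444.3957970183802,cx=279.61620220052777,cy=207.8535005244946,position=[0.36798512,-1.03133449,1.21263173],orientation=[43.29720233,0.42028761,-9.60646964])
def rot(o): return R.from_euler('xyz',o,degrees=True)
def project(c,P,fish=False):
    q=rot(c["orientation"]).inv().apply(np.atleast_2d(P)-c["position"]); x,y,z=q[:,0],-q[:,1],-q[:,2]
    if fish:
        r=np.hypot(x,y); th=np.arctan2(r,z); s=th/np.maximum(r,1e-9)
        return np.c_[c["cx"]+c["fx"]*x*s,c["cy"]+c["fy"]*y*s]
    return np.c_[c["cx"]+c["fx"]*x/z,c["cy"]+c["fy"]*y/z]
def fit(c,P,px,x0,fish=False):
    """P local points, fit x,y,yaw(deg) on table"""
    P=np.array(P,float);px=np.array(px,float)
    f=lambda v:(project(c,loc(v,P),fish)-px).ravel()
    r=least_squares(f,x0,x_scale=[.01,.01,5]); return r.x,f(r.x).reshape(-1,2)
def loc(v,P):
    return R.from_euler('z',v[2],degrees=True).apply(np.atleast_2d(P))+[v[0],v[1],0]
E
python3 - <<'E'
from h import *
np.set_printoptions(precision=4,suppress=True)
un=lambda L,s,o:(np.array(L)+.5)/s-.5+o
px=un([(120,62),(648,155),(595,428),(62,333)],8,[180,185])
# caddy +x -> image left(+y world); caddy +y -> world -x (image down)
P=[(.105,-.055,.008),(-.105,-.055,.008),(-.105,.055,.008),(.105,.055,.008)]
v,e=fit(TOP,P,px,[.547,.184,90]);print("caddy",v,e.round(2).tolist())
# fence joint from fence top outer edge: top corners of front face
for q in (.03,.04,.05,.06,.07,.08):
    print(q,(8*(project(TOP,loc(v,[(-.085+q,-.033,.097),(-.085+q,.033,.097),(-.085+q+.008,-.033,.097),(-.085+q+.008+.036,0,.104),(-.005,.055,.008),(-.005,-.055,.008),(-.085,-.035,.098)]))-[180,185]+.5)-.5).round().tolist())
px=un([(203,102),(250,305),(398,268)],6,[310,195])
P=[(-.055,.04,.006),(-.055,-.04,.006),(.055,.04,.006)]
# image up = +x world; left = +y
P=[(.055,.04,.006),(-.055,.04,.006),(-.055,-.04,.006)]
v,e=fit(TOP,P,px,[.505,-.23,0]);print("rack",v,e.round(2).tolist())
px=un([(268,110),(350,90),(380,215),(292,238)],6,[310,195])
P=[(.032,.021,.101),(.032,-.021,.101),(-.032,-.021,.101),(-.032,.021,.101)]
v,e=fit(TOP,P,px,[.505,-.23,0]);print("box",v,e.round(2).tolist())
px=un([(95,340),(215,347),(205,540),(78,525)],6,[310,195])
for h in (.095,.13): print("big box corners extents",h)
E
```

```text
caddy [ 0.5543  0.1865 79.0001] [[0.11, -0.16], [0.04, -0.26], [-0.02, 0.22], [-0.13, 0.19]]
0.03 [[489.0, 139.0], [454.0, 313.0], [468.0, 135.0], [351.0, 201.0], [340.0, 384.0], [396.0, 109.0], [570.0, 147.0]]
0.04 [[462.0, 134.0], [427.0, 309.0], [441.0, 130.0], [324.0, 196.0], [340.0, 384.0], [396.0, 109.0], [570.0, 147.0]]
0.05 [[436.0, 129.0], [400.0, 304.0], [414.0, 125.0], [297.0, 192.0], [340.0, 384.0], [396.0, 109.0], [570.0, 147.0]]
0.06 [[409.0, 124.0], [373.0, 299.0], [387.0, 121.0], [271.0, 187.0], [340.0, 384.0], [396.0, 109.0], [570.0, 147.0]]
0.07 [[382.0, 120.0], [346.0, 294.0], [361.0, 116.0], [244.0, 182.0], [340.0, 384.0], [396.0, 109.0], [570.0, 147.0]]
0.08 [[356.0, 115.0], [319.0, 290.0], [334.0, 111.0], [217.0, 178.0], [340.0, 384.0], [396.0, 109.0], [570.0, 147.0]]
rack [ 0.516  -0.2311 11.6455] [[-0.72, -0.67], [-0.05, 0.05], [0.77, 0.59]]
box [ 0.511  -0.2294 10.6811] [[-0.5, -0.39], [-0.03, 0.09], [0.05, 0.62], [0.47, -0.32]]
big box corners extents 0.095
big box corners extents 0.13
```

```bash
python3 - <<'E'
from h import *; from workcell import env
np.set_printoptions(precision=4,suppress=True)
v=[.5543,.1865,79.]
p=loc(v,[(.0,0,.27)])[0]
for y in (79,-101):
    print(y,env.inverse_kinematics(list(p),[-90,0,y]))
env.goto(list(p),[-90,0,79]); print(env.read_state()["position"],env.read_state()["clock"])
w=env.grab_frame("wrist"); cv2.imwrite("pics/w1.png",w["image"])
import pickle; pickle.dump({k:w[k] for k in w if k!="image"},open("w1.pkl","wb"))
for q in (.04,.045,.05):
    print(q,project(w,loc(v,[(-.085+q+.044-.015,-.014,.104),(-.085+q+.044+.015,-.014,.104),(-.085+q+.044+.015,.014,.104),(-.085+q+.044-.015,.014,.104),(-.085+q,-.033,.097),(-.085+q,.033,.097),(-.005,.055,.008),(-.005,-.055,.008),(-.085,.035,.098),(-.085,-.035,.098)]),True).round(0).tolist())
E
```

```text
79 [ 34.4532  16.4542  -0.9127   0.     -72.633  -45.4532]
-101 [ 34.4532  16.4542  -0.9127   0.     -72.633  134.5468]
[0.5545 0.1858 0.2699] 3.6083
0.04 [[266.0, 178.0], [266.0, 207.0], [293.0, 207.0], [293.0, 178.0], [248.0, 150.0], [312.0, 150.0], [321.0, 173.0], [238.0, 173.0], [314.0, 111.0], [245.0, 111.0]]
0.045 [[266.0, 183.0], [266.0, 211.0], [293.0, 211.0], [293.0, 183.0], [248.0, 155.0], [312.0, 155.0], [321.0, 173.0], [238.0, 173.0], [314.0, 111.0], [245.0, 111.0]]
0.05 [[266.0, 188.0], [267.0, 216.0], [293.0, 216.0], [293.0, 188.0], [248.0, 159.0], [311.0, 159.0], [321.0, 173.0], [238.0, 173.0], [314.0, 111.0], [245.0, 111.0]]
```

View pics/w1.png

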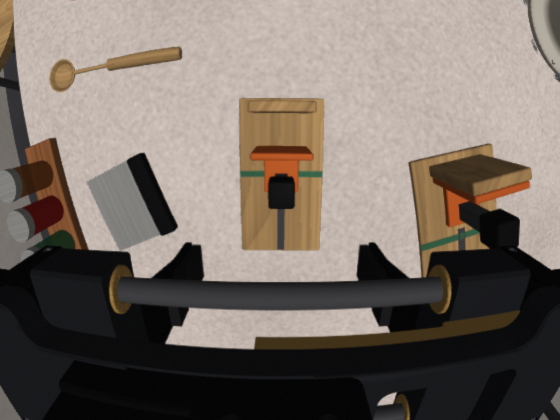

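```bash
python3 - <<'E'
import cv2
im=cv2.imread("pics/w1.png")[90:260,225:340]
cv2.imwrite("pics/w1c.png",cv2.resize(im,None,fx=3.5,fy=3.5,interpolation=cv2.INTER_CUBIC)) 
E
```

```text
(no output)
```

View pics/w1c.png

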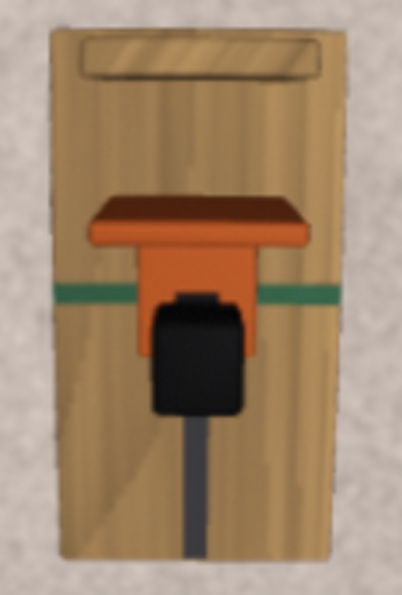

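```bash
python3 - <<'E'
from h import *; import pickle
np.set_printoptions(precision=4,suppress=True)
w=pickle.load(open("w1.pkl","rb"))
u=lambda L:(np.array(L)+.5)/3.5-.5+[225,90]
P=[(-.105,-.055,.008),(-.105,.055,.008),(.105,.055,.008),(.105,-.055,.008),(-.005,-.055,.008),(-.005,.055,.008)]
v,e=fit(w,P,u([(51,30),(347,30),(329,560),(62,560),(55,294),(341,294)]),[.5543,.1865,79],True);print(v,e.round(1).tolist())
for q in (.04,.043,.046):
  print(q,((project(w,loc(v,[(-.085+q,-.033,.097),(-.085+q,.033,.097),(-.077+q,.033,.097),(-.085+q+.059,.014,.104),(-.085+q+.029,.014,.104),(-.085,-.035,.098)]),True)-[225,90]+.5)*3.5-.5).round().tolist())
E
```

```text
[ 0.5526  0.1872 78.7237] [[-0.5, -0.5], [0.3, -0.1], [0.7, 0.7], [-0.3, 0.4], [-0.7, -0.3], [0.4, 0.1]]
0.04 [[88.0, 211.0], [311.0, 212.0], [311.0, 239.0], [245.0, 411.0], [247.0, 312.0], [79.0, 76.0]]
0.043 [[88.0, 221.0], [311.0, 222.0], [310.0, 249.0], [245.0, 420.0], [247.0, 322.0], [79.0, 76.0]]
0.046 [[88.0, 231.0], [311.0, 232.0], [310.0, 259.0], [245.0, 430.0], [247.0, 332.0], [79.0, 76.0]]
```

```bash
python3 - <<'E'
from h import *; from workcell import env
np.set_printoptions(precision=4,suppress=True)
v=[.5530,.187,78.8]; ori=[-90,0,78.8]
g=lambda q,z:list(loc(v,[(-.041+q,0,z)])[0])
env.move_straight(g(.042,.12),ori); 
print(env.move_straight(g(.042,.068),rate=.08,force_limit=10))
s=env.read_state();print(s["position"],s["force"],s["clock"])
env.gripper_to(0.0,25); s=env.read_state();print(s["opening"],s["force"])
r=env.move_straight(g(.098,.068),rate=.04,force_limit=9)
s=env.read_state();p=s["position"]
d=R.from_euler('z',-v[2],degrees=True).apply(p-[v[0],v[1],0]);print(r,p,d,"q if no offset",d[0]+.041,s["force"],s["clock"])
E
```

```text
False
[0.5536 0.1882 0.0684] [-0.5316 -0.0896 -0.2578] 5.6083
0.31804963936636965 [ 2.6069 -0.8942 -0.834 ]
True [0.5626 0.2325 0.068 ] [ 0.0465 -0.0006  0.068 ] q if no offset 0.0875371731597025 [ 0.5764 -0.8445  3.3841] 7.6667
```

```bash
python3 - <<'E'
from h import *; from workcell import env
np.set_printoptions(precision=4,suppress=True)
v=[.5530,.187,78.8]
g=lambda q,z:list(loc(v,[(-.041+q,0,z)])[0])
env.move_straight(g(.0797,.068),rate=.04); env.dwell(.2)
s=env.read_state();print(s["position"],s["force"])
env.gripper_to(.6); env.dwell(.4)
env.move_straight(g(.0797,.13)); env.move_straight(g(.06,.27)); 
w=env.grab_frame("wrist"); cv2.imwrite("pics/w2.png",w["image"])
cv2.imwrite("pics/w2c.png",cv2.resize(w["image"][90:300,200:360],None,fx=3.5/1.3,fy=3.5/1.3,interpolation=cv2.INTER_CUBIC))
print(env.read_state()["clock"])
for q in (.076,.08,.084):
  print(q,project(w,loc(v,[(-.085+q,-.033,.097),(-.085+q,.033,.097),(-.077+q,.033,.097),(-.085+q+.059,.014,.104),(-.085,-.035,.098)]),True).round(1).tolist())
E
```

```text
[0.5611 0.2251 0.068 ] [ 4.8822  0.1861 -2.3738]
11.0417
0.076 [[246.8, 166.5], [310.3, 166.5], [310.2, 174.0], [291.8, 222.7], [243.8, 93.2]]
0.08 [[246.8, 170.3], [310.2, 170.3], [310.1, 177.8], [291.8, 226.3], [243.8, 93.2]]
0.084 [[246.9, 174.1], [310.2, 174.0], [310.0, 181.5], [291.7, 229.8], [243.8, 93.2]]
```

View pics/w2c.png

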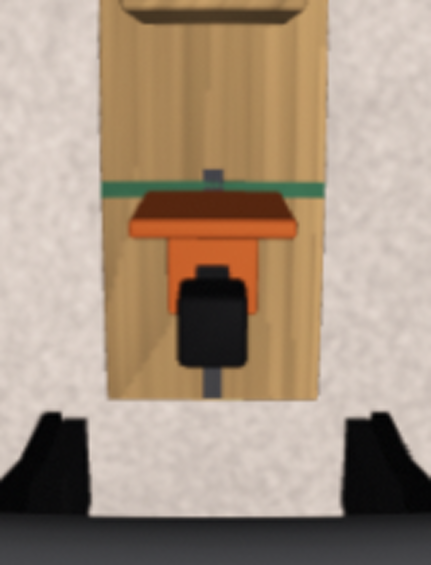

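```bash
python3 - <<'E'
from h import *; from workcell import env
np.set_printoptions(precision=4,suppress=True)
v=[.511,-.2294,11.0]
for y in (-79,101): print(y,env.inverse_kinematics([.511,-.23,.28],[-90,0,y]))
env.gripper_to(1.0)
env.goto([.511,-.23,.28],[-90,0,-79])
w=env.grab_frame("wrist"); cv2.imwrite("pics/w3.png",w["image"])
import pickle; pickle.dump({k:w[k] for k in w if k!="image"},open("w3.pkl","wb"))
print(env.read_state()["clock"])
print(project(w,loc(v,[(.032,.021,.101),(.032,-.021,.101),(-.032,-.021,.101),(-.032,.021,.101)]),True).round(1).tolist())
E
```

```text
-79 [  -7.6636   13.6845   -3.2701   -0.      -73.0454 -161.3364]
101 [ -7.6636  13.6845  -3.2701   0.     -73.0454  18.6636]
13.6917
[[310.3, 169.5], [309.4, 207.4], [250.9, 207.4], [250.1, 169.4]]
```

View pics/w3.png

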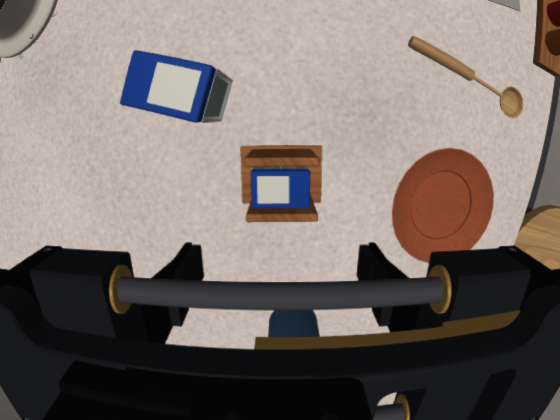

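```bash
python3 - <<'E'
from h import *; from workcell import env
np.set_printoptions(precision=4,suppress=True)
env.move_straight([.511,-.230,.14],[-90,0,-79])
r=env.move_straight([.511,-.230,.058],rate=.08,force_limit=8)
s=env.read_state();print(r,s["position"],s["force"],s["clock"])
w=env.grab_frame("wrist"); cv2.imwrite("pics/w4.png",w["image"])
E
```

```text
False [ 0.5115 -0.2301  0.0586] [-0.1007 -0.3002  0.2642] 15.95
```

View pics/w4.png

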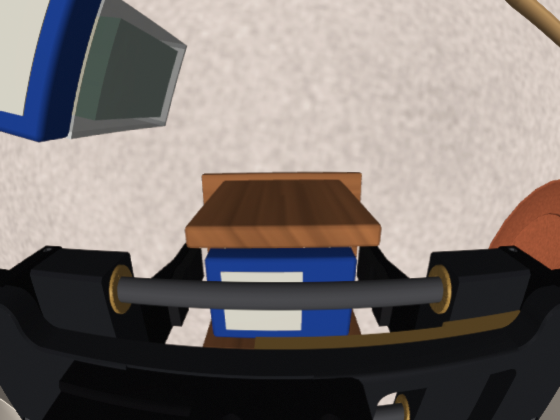

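The fingers straddle the box ends, columns 200 and 358. I'll grip, lift, and carry it to the free spot for a regrasp.

```bash
python3 - <<'E'
from h import *; from workcell import env
np.set_printoptions(precision=4,suppress=True)
env.gripper_to(0.0,25); s=env.read_state();print(s["opening"],s["opening"]*.087,s["force"])
env.move_straight([.511,-.230,.20],rate=.1); s=env.read_state();print(s["opening"],s["force"])
env.move_straight([.47,-.02,.20],[-90,0,-11.2],rate=.12)
r=env.move_straight([.47,-.02,.045],rate=.08,force_limit=4)
s=env.read_state();print(r,s["position"],s["tool_rot"],s["force"],s["clock"])
w=env.grab_frame("side"); cv2.imwrite("pics/s5.png",w["image"])
E
```

```text
0.7333859339874714 0.06380457625691001 [ 0.7174  0.956  -0.6015]
0.7358486263654036 [-0.4735 -0.2374 -3.4546]
True [ 0.4699 -0.02    0.0518] [-90.0494   0.0619 -11.1673] [-1.7177 -0.3686  3.72  ] 21.7083
```

View pics/s5.png

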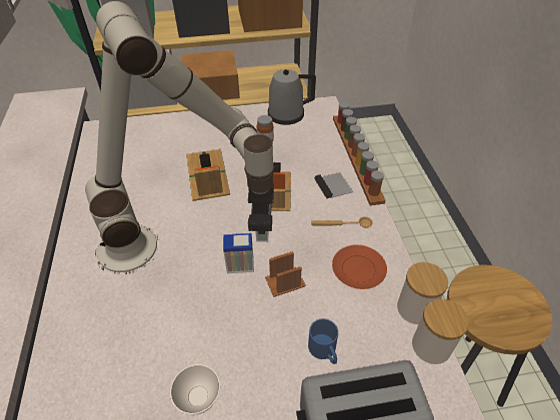

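```bash
python3 - <<'E'
from h import *; from workcell import env
np.set_printoptions(precision=4,suppress=True)
env.gripper_to(1.0); env.move_straight([.47,-.02,.27])
env.goto([.47,-.02,.27],[-90,0,78.8])
w=env.grab_frame("wrist"); cv2.imwrite("pics/w6.png",w["image"])
cv2.imwrite("pics/w6c.png",cv2.resize(w["image"][130:270,210:350],None,fx=4,fy=4,interpolation=cv2.INTER_CUBIC))
print(env.read_state()["clock"])
v=[.47,-.02,78.8]
print((4*(project(w,loc(v,[(.032,.021,.095),(.032,-.021,.095),(-.032,-.021,.095),(-.032,.021,.095)]),True)-[210,130]+.5)-.5).round(1).tolist())
E
```

```text
25.5417
[[355.9, 360.3], [201.9, 360.3], [198.2, 126.5], [359.3, 126.4]]
```

View pics/w6c.png

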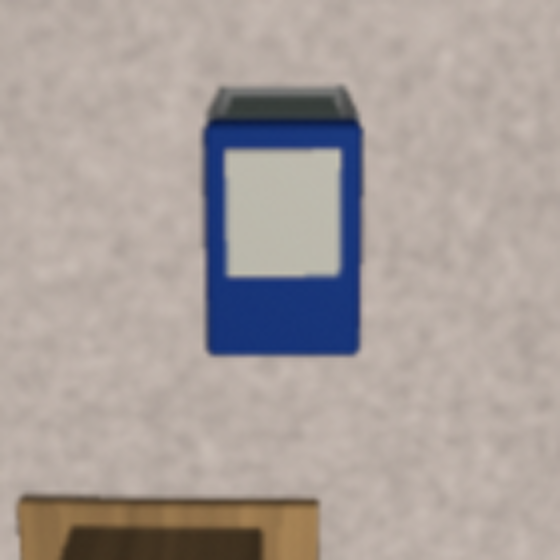

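```bash
python3 - <<'E'
from h import *; from workcell import env
np.set_printoptions(precision=4,suppress=True)
v=[.5530,.187,78.8]
env.move_straight([.47,-.02,.12]); r=env.move_straight([.47,-.02,.052],rate=.08,force_limit=8)
env.gripper_to(0.0,25); s=env.read_state();print(r,s["opening"]*.087,s["force"],s["position"])
env.move_straight([.47,-.02,.20],rate=.12)
g=lambda z:list(loc(v,[(-.044,0,z)])[0])
env.move_straight(g(.20),[-90,0,78.8],rate=.12)
s=env.read_state();print(s["opening"]*.087,s["position"],g(.2),s["clock"])
env.move_straight(g(.135),rate=.1)
w=env.grab_frame("wrist"); cv2.imwrite("pics/w7.png",w["image"])
t=env.grab_frame("side"); cv2.imwrite("pics/s7.png",cv2.resize(t["image"][140:240,220:340],None,fx=5,fy=5,interpolation=cv2.INTER_CUBIC))
E
```

```text
False 0.041696116621030586 [-0.939   0.9428 -0.1143] [ 0.4698 -0.02    0.052 ]
0.041593834297826135 [0.5442 0.1432 0.2001] [np.float64(0.5444536885463213), np.float64(0.14383797316463556), np.float64(0.2)] 31.5417
```

View pics/w7.png

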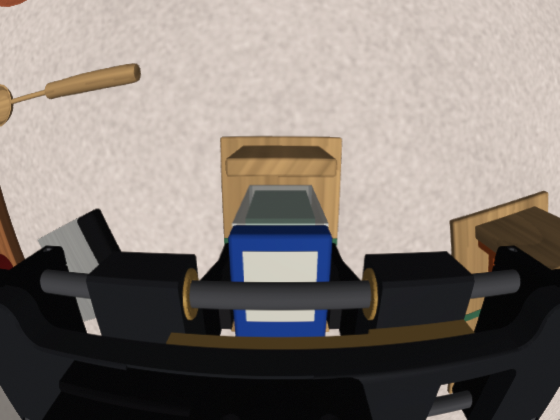

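View pics/s7.png

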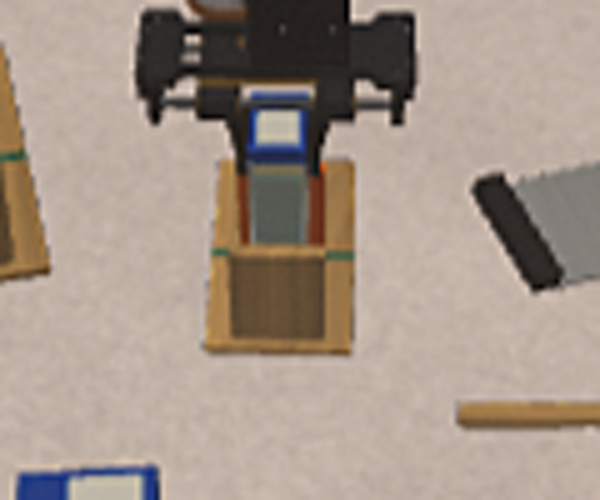

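```bash
python3 - <<'E'
from h import *; from workcell import env
np.set_printoptions(precision=4,suppress=True)
v=[.5530,.187,78.8]
g=lambda z:list(loc(v,[(-.044,0,z)])[0])
print(env.read_state()["force"])
r=env.move_straight(g(.055),rate=.06,force_limit=4)
s=env.read_state();print(r,s["position"],s["force"],s["tool_rot"],s["clock"])
E
```

```text
[ 0.3506  0.0819 -3.678 ]
True [0.544  0.1437 0.0597] [-1.5759 -0.1679  4.3159] [-89.9118   0.0879  78.8215] 33.5833
```

```bash
python3 - <<'E'
from h import *; from workcell import env
np.set_printoptions(precision=4,suppress=True)
v=[.5530,.187,78.8]
env.gripper_to(.8); env.dwell(.5)
env.move_straight(list(loc(v,[(-.044,0,.16)])[0]),rate=.1)
env.move_straight(list(loc(v,[(.03,0,.28)])[0]))
w=env.grab_frame("wrist"); cv2.imwrite("pics/w8.png",w["image"][:,100:460])
print(env.read_state()["clock"])
for n,q in (("box",None),):
  b=list(v); 
  print(project(w,loc(v,[(-.045+.032,.021,.103),(-.045-.032,.021,.103),(-.045-.032,-.021,.103)]),True).round(1).tolist())
for q in (.076,.08,.084):
  print(q,project(w,loc(v,[(-.085+q,-.033,.097),(-.085+q,.033,.097),(-.077+q,.033,.097)]),True).round(1).tolist())
E
```

```text
37.1833
[[297.9, 151.9], [298.1, 90.7], [257.1, 90.8]]
0.076 [[246.7, 155.3], [308.7, 155.2], [308.6, 162.6]]
0.08 [[246.8, 159.0], [308.7, 158.9], [308.6, 166.3]]
0.084 [[246.8, 162.8], [308.6, 162.6], [308.5, 170.0]]
```

View pics/w8.png

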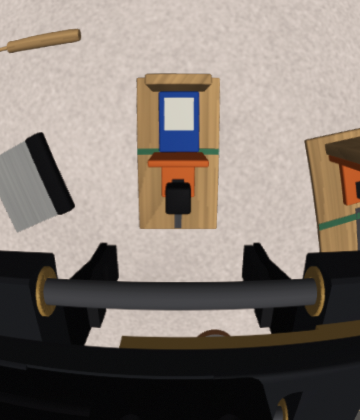

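```bash
python3 - <<'E'
from h import *; from workcell import env
np.set_printoptions(precision=4,suppress=True)
v=[.5530,.187,78.8]; ori=[-90,0,78.8]
g=lambda q,z:list(loc(v,[(-.041+q,0,z)])[0])
env.gripper_to(.6); env.move_straight(g(.0797,.14),ori)
env.move_straight(g(.0797,.068),rate=.08,force_limit=10)
env.gripper_to(0.0,25); env.dwell(.2); s=env.read_state();print(s["opening"]*.087,s["force"],s["position"])
r=env.move_straight(g(.057,.068),rate=.025,force_limit=9)
s=env.read_state();d=R.from_euler('z',-v[2],degrees=True).apply(s["position"]-[v[0],v[1],0]);print(r,d,"q",d[0]+.041,s["force"],s["clock"])
w=env.grab_frame("top"); cv2.imwrite("pics/t9.png",cv2.resize(w["image"][170:260,170:290],None,fx=5,fy=5,interpolation=cv2.INTER_CUBIC))
E
```

```text
0.02792942506858658 [ 2.7514 -0.6545 -0.4928] [0.5611 0.225  0.0682]
True [ 0.0224 -0.0006  0.0682] q 0.06335547155647837 [0.4922 1.418  2.3535] 41.425
```

View pics/t9.png

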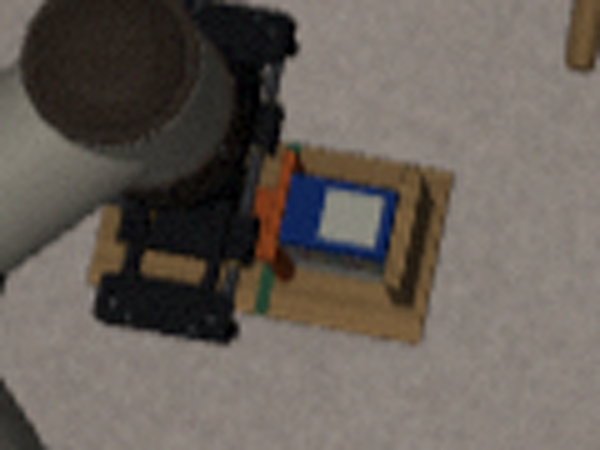

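q is 0.0634 plus an offset of about 0.5 mm, which gives 0.064, so the fence is against the box. Next I'll release, retreat and check.

```bash
python3 - <<'E'
from h import *; from workcell import env
v=[.5530,.187,78.8]
g=lambda q,z:list(loc(v,[(-.041+q,0,z)])[0])
env.gripper_to(.6); env.dwell(.2)
env.move_straight(g(.0635,.14),rate=.08)
env.move_straight(list(loc(v,[(.03,0,.28)])[0])); env.dwell(.3)
w=env.grab_frame("wrist"); cv2.imwrite("pics/w10.png",cv2.resize(w["image"][60:240,210:350],None,fx=3.3,fy=3.3,interpolation=cv2.INTER_CUBIC))
A=lambda P:((project(w,loc(v,P),True)-[210,60]+.5)*3.3-.5).round().tolist()
print("box",A([(-.053+.032,.021,.103),(-.053-.032,.021,.103),(-.053-.032,-.021,.103)]))
for q in (.061,.064,.068): print(q,A([(-.085+q,-.033,.097),(-.077+q,.033,.097)]))
t=env.grab_frame("side"); cv2.imwrite("pics/s10.png",t["image"])
print(env.read_state()["clock"],env.read_state()["force"])
E
```

```text
box [[299.0, 272.0], [300.0, 70.0], [164.0, 70.0]]
0.061 [[129.0, 262.0], [335.0, 287.0]]
0.064 [[129.0, 271.0], [335.0, 296.0]]
0.068 [[129.0, 284.0], [335.0, 308.0]]
44.9417 [0.81047509 0.34496783 0.33894989]
```

View pics/w10.png

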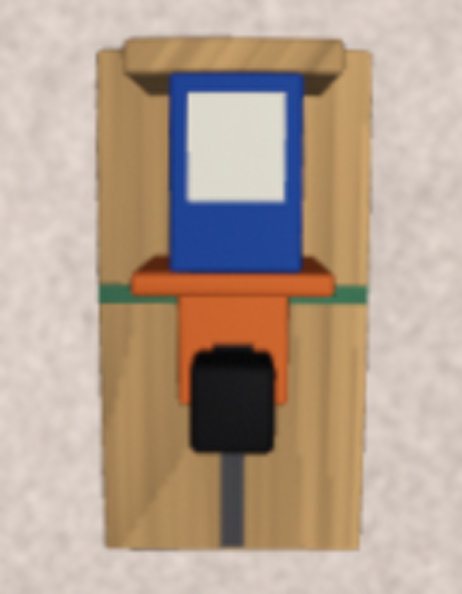

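View pics/s10.png

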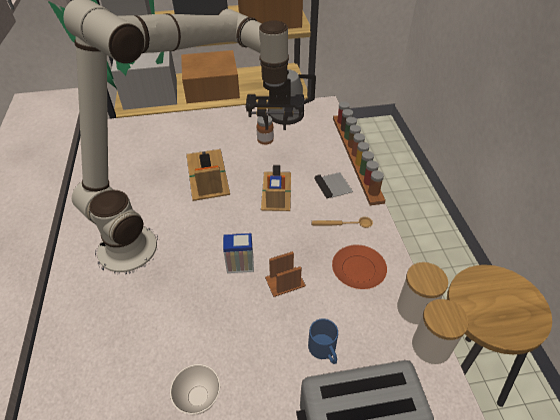

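The box fills the gap: its rows 72–271 in the crop match the prediction, the fence matches q = 0.064, and the bystanders haven't moved. Handing in.

```bash
python3 -c "
from workcell import env
env.close_job(); print(env.read_state()['clock'])"
```

```text
the job is handed in; nothing more can be done
the job is handed in; nothing more can be done
```

The job is done and handed in at about 45 s on the robot's clock, against the 72 s limit; no verdict is reported.

- **Fence drawn back:** I pulled the fence to its hard stop and then returned it to the green line. The camera read about 0.080–0.081 m, both before and after the box was placed.
- **Box placed:** I took the smaller box from the rack by its narrow ends and stood it on a free patch of worktop. I then gripped it by its wide faces, set it upright in the bay and let go.
- **Fence closed:** I slid the fence against the box until the force limit stopped it. The arm read 0.0634 m and the camera about 0.064 m.

In the last pictures the box was upright, centred on the track and touching both end stop and fence. The gripper was clear of everything and the bystanders had not visibly moved. None of the checks failed; the arm and camera readings differed by about 0.5 mm.

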